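Slide the honing tray off the bench, over the gap, into its bay on the cart

ROBOT

A 7-joint arm with a two-finger parallel gripper is mounted at the origin on the work surface. World frame = base frame: x ahead of the robot, y to its left, z up, the work surface at z = 0. Lengths are in m, angles in degrees, forces in N, time in s.
With the tool pointing down it reaches from about 0.425 to 0.875 m from the base axis. Payload 4.7 kg.
Tool frame: the origin (TCP) lies between the finger pads; the fingertips stand env.finger_overhang ahead of it and the grasp point (between the pads) lies 5 mm behind it (env.finger_overhang is the distance from the TCP to the fingertips, in m); z points along the fingers, y is the line along which they close (so a half turn about z gives the same grasp; the last joint's range is limited). The gripper opens to 87 mm and grips with 3 to 60 N. Pads are 19 mm wide; open, the fingers measure 117 mm over their backs; the gripper's body (75 mm by 190 mm) begins 51 mm behind the grasp point.
Start: joints at [-71.786, 18.392, -4.016, 83.108, 1.295, 78.541, -3.26], TCP at [0.194, 0.62, 0.237] pointing down, gripper open.
Joint ranges: [-163.93, 163.93], [-17.29, 119.83], [-79.2, 71.16], [3.27, 140.29], [-89.18, 269.18], [5.43, 117.66], [-154.24, 154.24]. Speed limits (degrees/s): [147.25, 147.25, 180, 180, 180, 180, 180].

INTERFACE

Orientations are given as [roll, pitch, yaw] about the fixed x, y, z axes, in that order (R = Rz(yaw) Ry(pitch) Rx(roll)).
In Python, from cell import telemetry, eyes, env, models gives the robot as it stands. The module is installed in compiled form; this text tells all that it offers.
- The arm moves only by the tool drive_tool, never from a script. Its arguments are lists of equal length, an entry for each row: "angular": the turn, a rotation vector about the tool's x, y, z in rad, a list of three; "delta_pos": the shift along the tool's x, y, z in cm, a list of three; "gripper": the finger opening in cm, from 0 to 8.7. A call has 1 to 20 rows; each row shifts and turns the commanded pose from where the row before left it, along the tool's axes as they then stand; what a row does not reach is not made up. A row lasts 1/10 s, in which the tool goes at most 50 mm and 8.59 degrees, less where a joint would pass 70% of its speed; a pose out of reach is approached as far as the arm can. A call with a gripper value outside its range is refused whole. The fingers move at their own pace and stop on an object; "squeeze" is the grip in N (left out, the last holds). Time passes only in rows, so rows that do not move let the fingers close. It gives the time, the measured TCP pose, the force, the opening and the grip force at its end, in the units of the state.
- telemetry.get_obs(): the state, without advancing time (a new reading comes with each control period).
- eyes.read_camera(name): name is "side" or "top"; returns a dict with "pixels" (420x560x3 uint8, red, green, blue), "mtx" (3x3 intrinsics, pixels), "origin" and "orientation" of the camera in the world. Camera axes: x right, y down, z forward; pixel columns grow to the right and rows downward; lengths in m; the calibration is good to about 2 mm. A picture is of the moment at which its call begins. There is no depth.
- env.sign_off(): hands the job in; it is judged then, once.
Trained networks look in a picture, given as the dict that the camera call returned (one of the last four; its "shot" number tells which), for a name from the list of things; names that differ only in an ending like _2 or _b are one class to them, and where a whole thing is asked for, a point or a joint stands for the part that bears it (a point fixed in the world has none). Each returns a list of dicts, best first, with "p" (0 to 1); they miss things now and then, are a little off and sometimes report something else, mostly with a low value. They report only what shows in the picture. A call takes as long as a camera call.
- models.search_frame(picture, target): "centre" ([column, row] in pixels, amid what is visible of it).
- models.cut_out(picture, target): "pixels" (420x560 bool, what is visible of it) and "centre" ([column, row] in pixels, amid what is visible of it).
The state is a dict: "time_s": time; "qpos": joint angles; "joint_velocities": joint speeds; "effort": joint torques, N m; "tool_pos": TCP position; "tool_rot": TCP orientation; "force": force on the tool from outside, world axes, zero at the start; "wrist_torque": the same for the moment, N m; "grip_width": finger opening in m; "grasp_force": force on a finger pad.
Only numpy, scipy, OpenCV 4.12 (cv2) and the standard library are available. Lean on these libraries where they do the work, as an engineer would, in place of code of your own. Each camera call takes 0.05 s, during which the arm holds its last target. There are 200 camera calls.

TASK

Slide the nose-heavy honing tray off the end of the bench into the empty bay of the cart. Keep hold of its grip board and don't carry it: it must not sag into the gap, and its nose should come to rest on the slightly lower cart while its back end still rests on the bench, without being levered down hard on the bench's end. Then press it home against the bay's end stop with a steady push of about 10 N, without shoving the cart or jamming the tray, and let go, leaving it flat in the bay and everything else where it was.

Things in the scene. Friction and masses are not known exactly. Their poses are not given: they have to be found in the camera images.
- tray: Pale wooden honing tray, 176 wide (x) x 250 long (y), about 0.85 kg. Origin: centre of its underside. A grey oilstone is bedded across the front (-y) end, so its weight acts about 50 mm in front of the middle. The underside slopes up 11 mm over the front 25 mm. Side walls 34 high; floor 8 thick and bare behind y = -10. At the back (+y) stands a taller grip board.
- tray_grip (a point): Middle of the top edge of the tray's grip board, 66 mm above the tray's underside and 117 mm behind (+y of) its origin. The board is 16 thick (along the tray's y), its raised middle 110 wide (x); pinch it from above across its thickness. Free space in front of it 120 mm, behind it all.
- tray_nose (a point): Middle of the tray's front face, 125 mm in front (-y) of the tray's origin, 15 mm above its underside; axes as the tray. This face meets the end stop.
- cart: Plywood cart at the bench's end, top 430 x 620 mm, 2 to 5 mm lower than the bench. Origin: on its top surface at the open mouth (edge facing the bench) on the centre line of the empty bay, the one nearer the robot (a low gouge tray fills the other). It runs to the cart's -y between strips 18 high, 184 mm apart, flared at the mouth. Its braked castors roll if it is pushed with over 24 N.
- end_stop: Middle of the face of the wooden end stop (30 high) at the end of the empty bay, 270 mm from the mouth along the cart's -y, 15 mm above the cart's top; axes as the cart. When the tray is home its nose point lies on this point.
- table: Dark wooden bench, fixed, its top at height 0. The bench's end, a straight edge along x, lies at y = -0.13 m; beyond it is an open gap of about 110 to 130 mm to the cart.
- mallet: Bystander: round wooden carver's mallet standing on its head on the bench, 96 mm across, 234 high. Origin: centre of its underside.
- wax_tin: Bystander: grey wax tin with a brass lid on the bench, 84 mm across, 50 high. Origin: centre of its underside.
- gouge: Bystander: gouge with an square wooden handle lying on the bench, about 265 mm long along its x, blade to +x. Origin: on the bench under its ferrule.

How it is judged (in metres and radians):
On the way, in this order (a step that is already met when the one before it is completed fails the run):
1. the tray bridges the gap: its nose rests on the cart while its back end still rests on the bench (y of tray_nose in the frame of cart below -0.01 m and contact force between tray and cart above 0.3 N and contact force between tray and table above 0.3 N), for 0.1 s.
2. the tray is pressed against the end stop with at least 5 N (contact force between tray and end_stop above 5 N), for 0.2 s.
At the end, for the whole second after the job is handed in: The tray lies flat in the bay (tilt under 0.02 rad) and at rest, its nose within 2.5 mm of the end stop and between the strips, in line with the bay (y of tray_nose in the frame of end_stop between -0.003 and 0.0025 m and x of tray_nose in the frame of end_stop between -0.007 and 0.007 m and z of tray_nose in the frame of end_stop between -0.003 and 0.003 m and angle between the y axis of tray and the y axis of cart, either way round below 0.06 rad and angle between tray's own z axis and vertical below 0.02 rad and linear speed of tray below 0.01 m/s); the robot touches nothing.
It fails at once if the tray sags or tips by more than 0.06 rad (3.5 degrees) (angle between tray's own z axis and vertical above 0.06 rad).
It fails at once if the tray is lifted more than 8 mm above the bench (height (world z) of tray above 0.008 m).
It fails at once if the tray is borne down on the bench with more than 25 N while its nose is past the bench's end, jammed in the bay with more than 40 N, or rammed against the end stop with more than 20 N ((contact force between tray and table above 25 N and world y of tray_nose below -0.135 m) or contact force between tray and cart above 40 N or contact force between tray and end_stop above 20 N).
It fails at once if the cart is shoved more than 6 mm (distance of cart from where it was at the start of the episode above 0.006 m).
It fails at once if a bystander is moved by more than 15 mm (distance of any of mallet, wax_tin, gouge from where it was at the start of the episode above 0.015 m).
It also fails if it takes over 72 s, if anything falls off the work surface, if the arm or the gripper's body presses on something with over 40 N, if the wrist force passes 120 N, or if a joint passes its speed limit or range.

## Working session

There is one attempt and no reset: what is moved stays moved. The work goes in short steps, Python scripts to look and compute and a tool call to move; the robot and the scene stay as the last step left them, time stands still between calls to the robot, and variables do not carry over. Pictures are saved under pics/ and viewed, at most 10 in all, crops included, and the job is handed in when it is done.

Besides the shell and the picture viewer there is one more tool, called after "Emit:" by a JSON object that holds its "op" and its "data". drive_tool: Moves the arm, as the interface text tells. Its arguments: {"type":"object","properties":{"angular":{"type":"array","items":{"type":"array","items":{"type":"number"}}},"delta_pos":{"type":"array","items":{"type":"array","items":{"type":"number"}}},"gripper":{"type":"array","items":{"type":"number"}},"squeeze":{"type":"number"}},"required":["angular","delta_pos","gripper"]}

```bash
mkdir -p pics
cat > h.py <<'E'
import numpy as np, cv2
from scipy.spatial.transform import Rotation as R
from cell import telemetry, eyes, env, models
def Rm(o):
    o=np.array(o,float)
    return o if o.shape==(3,3) else R.from_euler('xyz',o,degrees=True).as_matrix()
def ray(p,uv,z):
    d=Rm(p['orientation'])@np.linalg.inv(p['mtx'])@np.array([uv[0],uv[1],1.]); o=np.array(p['origin'])
    return o+d*(z-o[2])/d[2]
def proj(p,X):
    c=Rm(p['orientation']).T@(np.array(X)-np.array(p['origin'])); q=np.array(p['mtx'])@c; return q[:2]/q[2]
def save(p,n,crop=None,s=1):
    im=p['pixels'][:,:,::-1]
    if crop: a,b,c,d=crop; im=im[b:d,a:c]
    cv2.imwrite('pics/'+n,cv2.resize(im,None,fx=s,fy=s,interpolation=cv2.INTER_CUBIC))
E
python3 - <<'E'
from h import *
o=telemetry.get_obs(); print({k:np.round(v,3).tolist() for k,v in o.items()}, env.finger_overhang)
for n in ['top','side']:
    p=eyes.read_camera(n); save(p,n+'0.png'); print(n,np.array(p['origin']),p['orientation'],np.array(p['mtx']).tolist())
    for t in ['tray','tray_grip','tray_nose','cart','end_stop','mallet','wax_tin','gouge']:
        r=models.search_frame(p,t)
        print(t,[(np.round(x['centre'],1).tolist(),round(x['p'],2)) for x in r[:2]], np.round(ray(p,r[0]['centre'],{'tray_grip':.066,'tray_nose':.015}.get(t,0)),3) if r else '')
E
```

```text
{'time_s': 0.0, 'qpos': [-71.787, 18.44, -4.017, 83.173, 1.296, 78.54, -3.259], 'joint_velocities': [0.117, 0.062, -0.051, 0.081, -0.121, 0.058, 0.05], 'effort': [0.0, -49.13, -0.404, -31.252, -0.064, 0.044, 0.0], 'tool_pos': [0.194, 0.62, 0.235], 'tool_rot': [-179.893, 0.006, 162.599], 'force': [0.562, 0.711, 0.161], 'wrist_torque': [0.102, -0.01, 0.06], 'grasp_force': 0.0, 'grip_width': 0.087} 0.014
top [ 0.45638028 -0.02077926  1.39506431] [-176.11623727    0.4636064   -90.22019744] [[394.41147134387853, 0.0, 281.22167941719283], [0.0, 394.41147134387853, 200.24915571047103], [0.0, 0.0, 1.0]]
tray [([255.5, 211.4], 0.83)] [0.512 0.081 0.   ]
tray_grip [([256.1, 211.4], 0.63)] [0.509 0.075 0.066]
tray_nose [([254.2, 211.0], 0.86)] [0.513 0.085 0.015]
cart [] 
end_stop [([429.8, 191.7], 0.85), ([155.0, 238.8], 0.64)] [ 0.579 -0.536  0.   ]
mallet [([261.0, 127.3], 0.91), ([257.4, 211.6], 0.38)] [0.814 0.062 0.   ]
wax_tin [([145.7, 229.6], 0.9)] [0.449 0.47  0.   ]
gouge [([201.8, 140.1], 0.71)] [0.769 0.274 0.   ]
side [ 0.44540755 -0.76018234  0.99566243] [-1.40496141e+02  8.70591766e-02 -9.50904360e+00] [[401.1925695881803, 0.0, 281.5168659946324], [0.0, 401.1925695881803, 211.3880274209341], [0.0, 0.0, 1.0]]
tray [([254.3, 200.4], 0.76)] [0.499 0.111 0.   ]
tray_grip [([257.8, 201.1], 0.63)] [0.506 0.048 0.066]
tray_nose [([257.4, 201.6], 0.69)] [0.507 0.091 0.015]
cart [([328.0, 360.9], 0.74)] [ 0.614 -0.44   0.   ]
end_stop [([334.4, 397.5], 0.81)] [ 0.608 -0.524 -0.   ]
mallet [([347.6, 186.1], 0.75), ([257.3, 201.4], 0.59)] [0.819 0.122 0.   ]
wax_tin [([228.1, 128.8], 0.96)] [0.444 0.493 0.   ]
gouge [([323.4, 152.8], 0.83), ([253.6, 202.4], 0.56)] [ 0.776  0.298 -0.   ]
```

Run:
```python
import cv2
for n,c in [('top',(130,90,530,300)),('side',(170,120,520,420))]:
    im=cv2.imread(f'pics/{n}0.png'); a,b,x,d=c; cv2.imwrite(f'pics/{n}0c.png',cv2.resize(im[b:d,a:x],None,fx=2,fy=2,interpolation=cv2.INTER_CUBIC))
```

```text
(no output)
```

View pics/top0c.png

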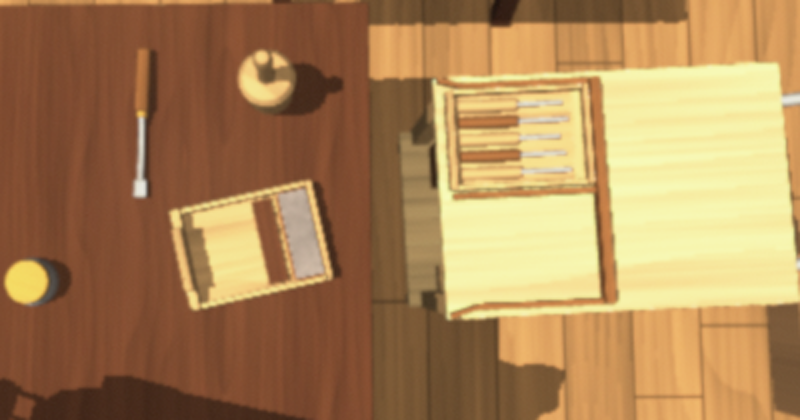

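View pics/side0c.png

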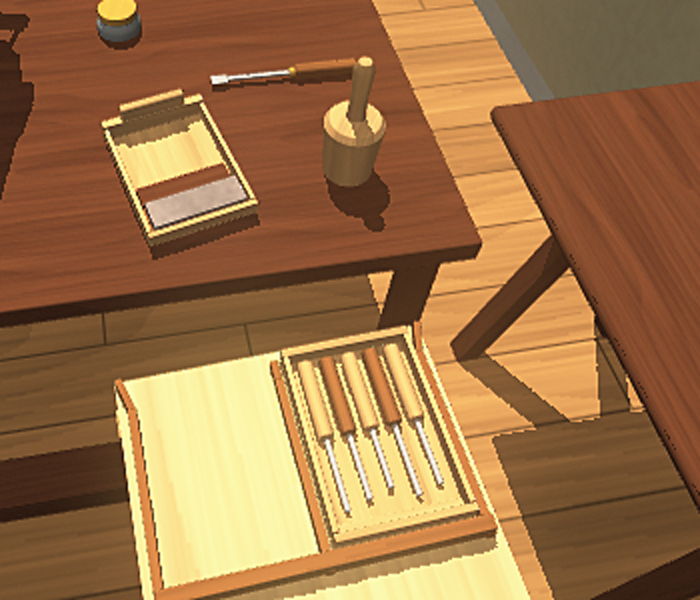

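The top view (crop is 2x) shows the tray at (170–333, 180–308) with its nose to the right. The empty bay spans (443–600, 195–305), between the divider, the near strip and the end stop. The side view agrees. Next I fit the tray silhouette and the bay floor edges.

```bash
cat > m.py <<'E'
from h import *
from scipy.optimize import minimize
def hull(p,P,m):
    q=np.array([proj(p,x) for x in P]).astype(np.float32)*16
    h=cv2.convexHull(q).astype(np.int32); cv2.fillPoly(m,[h],1,shift=4)
def box(x0,x1,y0,y1,z0,z1): return np.array([[a,b,c] for a in(x0,x1) for b in(y0,y1) for c in(z0,z1)])
def T(P,x,y,a,z=0):
    c,s=np.cos(a),np.sin(a); return np.c_[c*P[:,0]-s*P[:,1]+x, s*P[:,0]+c*P[:,1]+y, P[:,2]+z]
def tray_sil(p,v):
    m=np.zeros((420,560),np.uint8)
    b=box(-.088,.088,-.1,.125,0,.034); f=box(-.088,.088,-.125,-.1,.011,.034)
    hull(p,np.r_[T(b,*v),T(f,*v)],m); hull(p,T(box(-.055,.055,.109,.125,.03,.066),*v),m); return m
def fit_tray(ps,v0,z=0):
    ms=[(p,models.cut_out(p,'tray')[0]['pixels']) for p in ps]
    def cost(v):
        c=0
        for p,m in ms:
            s=cv2.GaussianBlur(tray_sil(p,(*v,z)).astype(np.float32),(0,0),1.0); g=cv2.GaussianBlur(m.astype(np.float32),(0,0),1.0); c+=((s-g)**2).sum()
        return c
    r=minimize(cost,v0,method='Nelder-Mead',options=dict(initial_simplex=[v0,np.add(v0,[.02,0,0]),np.add(v0,[0,.02,0]),np.add(v0,[0,0,.1])],xatol=1e-4,fatol=.1))
    return r.x,r.fun
def edge(p,a,b,n=15,half=5,z=None):
    """subpixel edge points near segment a-b (strongest green gradient across it), fitted line end points"""
    g=p['pixels'][:,:,1].astype(np.float32); a,b=np.array(a,float),np.array(b,float); t=(b-a)/np.linalg.norm(b-a); nr=np.array([-t[1],t[0]])
    u=np.arange(-half,half+.01,.25); pts=[]
    for s in np.linspace(.05,.95,n):
        q=a+(b-a)*s+u[:,None]*nr
        v=cv2.GaussianBlur(cv2.remap(g,q[:,0].astype(np.float32)[None],q[:,1].astype(np.float32)[None],cv2.INTER_LINEAR),(9,1),2)[0]
        d=abs(np.gradient(v)); w=d*(d>.5*d.max()); k=d.argmax(); w[abs(np.arange(len(u))-k)>6]=0; pts.append(a+(b-a)*s+nr*(w@u/w.sum()))
    pts=np.array(pts)
    for _ in range(3):
        vx,vy,x0,y0=cv2.fitLine(pts.astype(np.float32),cv2.DIST_HUBER,0,.01,.01)[:,0]
        r=abs((pts-[x0,y0])@[-vy,vx]); pts=pts[r<max(1.5*np.median(r),.3)]
    f=lambda q:np.array([x0,y0])+((q-[x0,y0])@[vx,vy])*np.array([vx,vy])
    return f(a),f(b),len(pts)
E
python3 - <<'E'
from m import *
P={n:eyes.read_camera(n) for n in('top','side')}
for k in (['top'],['side'],['top','side']):
    v,f=fit_tray([P[n] for n in k],[.51,.08,.15]); print(k,np.round(v,4),'deg',round(np.degrees(v[2]),2),f)
C=lambda n,x,y:((x/2+130,y/2+90) if n=='top' else (x/2+170,y/2+120))
E={'top':dict(stop=((600,200),(604,295)),div=((475,196),(595,190)),near=((480,307),(595,298)),mouth=((444,210),(448,295))),
   'side':dict(stop=((165,583),(318,550)),div=((276,375),(318,545)),near=((138,425),(158,575)),mouth=((135,380),(268,360)))}
for n in E:
    for k,(a,b) in E[n].items():
        a,b,c=edge(P[n],C(n,*a),C(n,*b)); zz=-.0035
        A,B=ray(P[n],a,zz),ray(P[n],b,zz); d=B-A; print(n,k,c,np.round(a,1),np.round(b,1),np.round(A[:2],4),np.round(B[:2],4),'ang',round(np.degrees(np.arctan2(d[1],d[0])),2))
E
```

```text
['top'] [0.5078 0.0789 0.2099] deg 12.03 41.542110443115234
['side'] [0.5084 0.0815 0.2272] deg 13.02 51.62904739379883
['top', 'side'] [0.5098 0.0774 0.2122] deg 12.16 88.50756072998047
top stop 15 [426.6 190.2] [430.  237.6] [ 0.5847 -0.526 ] [ 0.4171 -0.5331] ang -177.58
top div 13 [367.6 189.1] [427.6 186.2] [ 0.5897 -0.3169] [ 0.5991 -0.5298] ang -87.47
top near 11 [369.9 240.9] [427.5 238.3] [ 0.4064 -0.3217] [ 0.4147 -0.5242] ang -87.66
top mouth 13 [349.9 195.1] [352.3 237.6] [ 0.5686 -0.2537] [ 0.4183 -0.2598] ang -177.68
side stop 15 [253.  413.5] [329.2 395.9] [ 0.4171 -0.5259] [ 0.5976 -0.5179] ang 2.53
side div 15 [305.3 308.2] [328.4 392.7] [ 0.5874 -0.2914] [ 0.5974 -0.5107] ang -87.4
side near 10 [239.4 332.4] [251.2 407.1] [ 0.4057 -0.3294] [ 0.4147 -0.5119] ang -87.18
side mouth 15 [237.3 309.1] [303.3 296.3] [ 0.4066 -0.2634] [ 0.589  -0.2558] ang 2.37
```

Both cameras agree:
- **Tray:** origin near (0.509, 0.078), yaw 12.2°, so the grip is near (0.484, 0.192).
- **Cart:** mouth near (0.496, −0.258), yaw 2.4°. The bay measures 183.4 mm wide and 272 mm deep, which fits the given sizes.
- **End stop:** near (0.507, −0.528).

I'll move above the grip board now.

Emit:
{"op": "drive_tool", "data": {"angular": [[0, 0, -0.129], [0, 0, -0.129], [0, 0, -0.129], [0, 0, -0.129], [0, 0, 0], [0, 0, 0], [0, 0, 0], [0, 0, 0], [0, 0, 0], [0, 0, 0], [0, 0, 0], [0, 0, 0], [0, 0, 0], [0, 0, 0], [0, 0, 0], [0, 0, 0], [0, 0, 0], [0, 0, 0], [0, 0, 0], [0, 0, 0]], "delta_pos": [[0, 0, 0], [0, 0, 0], [0, 0, 0], [0, 0, 0], [-1.2, -3, 0], [-1.2, -3, 0], [-1.2, -3, 0], [-1.2, -3, 0], [-1.2, -3, 0], [-1.2, -3, 0], [-1.2, -3, 0], [-1.2, -3, 0], [-1.2, -3, 0], [-1.2, -3, 0], [-1.2, -3, 0], [-1.2, -3, 0], [-1.2, -3, 0], [-1.2, -3, 0], [-1.2, -3, 0], [-1.2, -3, 0]], "gripper": [8.7, 8.7, 8.7, 8.7, 8.7, 8.7, 8.7, 8.7, 8.7, 8.7, 8.7, 8.7, 8.7, 8.7, 8.7, 8.7, 8.7, 8.7, 8.7, 8.7], "squeeze": 25}}

```text
time_s: 3.2
tool_pos: [0.4839, 0.1904, 0.2369]
tool_rot: [180.0, 0.0, -167.8]
force: [2.4, 0.2, 0.8]
grip_width: 0.0868
grasp_force: 0.0
```

Emit:
{"op": "drive_tool", "data": {"angular": [[0, 0, 0], [0, 0, 0], [0, 0, 0], [0, 0, 0], [0, 0, 0], [0, 0, 0]], "delta_pos": [[0, 0, 2], [0, 0, 2], [0, 0, 2], [0, 0, 2], [0, 0, 1], [0, 0, 0]], "gripper": [6, 6, 6, 6, 6, 6]}}

```text
time_s: 3.8
tool_pos: [0.4824, 0.1911, 0.1453]
tool_rot: [-180.0, -0.1, -167.8]
force: [-0.4, -0.8, 0.4]
grip_width: 0.0607
grasp_force: 0.0
```

Run:
```python
from m import *
o=telemetry.get_obs(); print({k:np.round(o[k],4).tolist() for k in('time_s','tool_pos','tool_rot','force','grip_width','qpos')})
p=eyes.read_camera('side')
save(p,'s1.png',(190,100,390,260),4)
```

```text
{'time_s': 3.8, 'tool_pos': [0.4824, 0.1911, 0.1453], 'tool_rot': [-179.9585, -0.1462, -167.8402], 'force': [-0.3869, -0.7862, 0.3631], 'grip_width': 0.0607, 'qpos': [-37.7801, 6.2829, 14.1023, 108.6588, -1.668, 65.407, 79.099]}
```

View pics/s1.png

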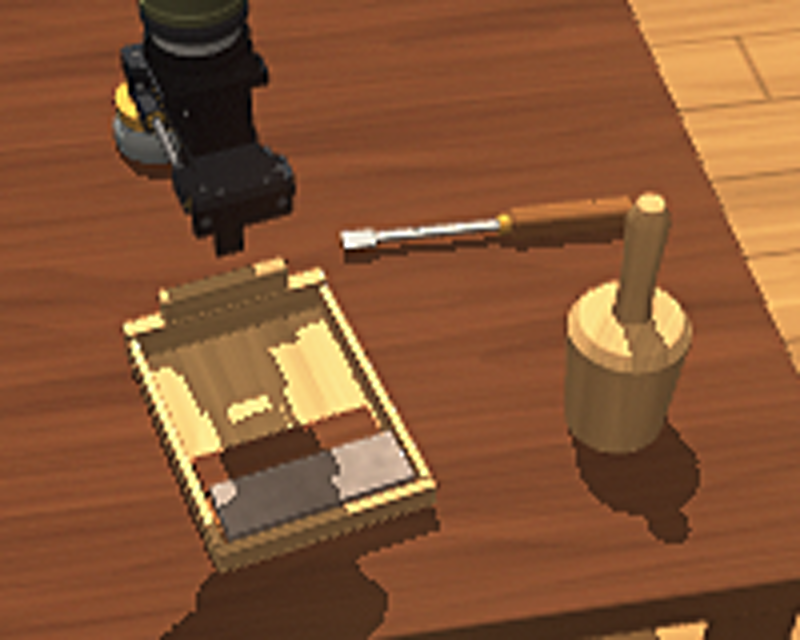

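The gripper stands over the board at (230, 250) in the picture, with the board at (160–285, 262–310), centred as expected. I'll go down and close.

Emit:
{"op": "drive_tool", "data": {"angular": [[0, 0, 0], [0, 0, 0], [0, 0, 0], [0, 0, 0], [0, 0, 0], [0, 0, 0], [0, 0, 0], [0, 0, 0], [0, 0, 0]], "delta_pos": [[0, 0, 1.5], [0, 0, 2], [0, 0, 2], [0, 0, 1.5], [0, 0, 1], [0, 0, 1], [0, 0, 0.5], [0, 0, 0.4], [0, 0, 0]], "gripper": [6, 6, 6, 6, 6, 6, 6, 6, 6]}}

```text
time_s: 4.75
tool_pos: [0.4833, 0.1915, 0.0475]
tool_rot: [180.0, -0.0, -167.8]
force: [-0.3, -0.2, -0.7]
grip_width: 0.0598
grasp_force: 0.0
```

Emit:
{"op": "drive_tool", "data": {"angular": [[0, 0, 0], [0, 0, 0], [0, 0, 0], [0, 0, 0], [0, 0, 0], [0, 0, 0], [0, 0, 0], [0, 0, 0]], "delta_pos": [[0, 0, 0], [0, 0, 0], [0, 0, 0], [0, 0, 0], [0, 0, 0], [0, 0, 0], [0, 0, 0], [0, 0, 0]], "gripper": [4, 3, 2.4, 2, 1.5, 1, 1, 1], "squeeze": 25}}

```text
time_s: 5.55
tool_pos: [0.483, 0.1932, 0.0477]
tool_rot: [179.9, 0.0, -167.8]
force: [-1.2, 5.4, -0.7]
grip_width: 0.0159
grasp_force: 25.0
```

Run:
```python
from m import *
o=telemetry.get_obs(); print({k:np.round(o[k],4).tolist() for k in('time_s','tool_pos','tool_rot','force','wrist_torque','grip_width','grasp_force')})
P=[eyes.read_camera(n) for n in('top','side')]
for q in ([P[0]],[P[1]],P): print(fit_tray(q,[.509,.078,.212]))
```

```text
{'time_s': 5.55, 'tool_pos': [0.483, 0.1932, 0.0477], 'tool_rot': [179.8895, 0.0329, -167.7638], 'force': [-1.2186, 5.4418, -0.7188], 'wrist_torque': [1.1467, 0.2406, 0.0325], 'grip_width': 0.0159, 'grasp_force': 24.9955}
(array([0.50808728, 0.07741828, 0.22711407]), np.float64(673.6732788085938))
(array([0.50822191, 0.07735928, 0.20283692]), np.float64(392.0484619140625))
(array([0.51005021, 0.07646368, 0.21762457]), np.float64(1096.566650390625))
```

Gripped: the width of 15.9 mm matches the board, and the tray's yaw follows the tool. I'll slide toward the edge while turning the tray 9.8° into line with the bay.

Emit:
{"op": "drive_tool", "data": {"angular": [[0, 0, 0.0086], [0, 0, 0.0086], [0, 0, 0.0086], [0, 0, 0.0086], [0, 0, 0.0086], [0, 0, 0.0086], [0, 0, 0.0086], [0, 0, 0.0086], [0, 0, 0.0086], [0, 0, 0.0086], [0, 0, 0.0086], [0, 0, 0.0086], [0, 0, 0.0086], [0, 0, 0.0086], [0, 0, 0.0086], [0, 0, 0.0086], [0, 0, 0.0086], [0, 0, 0.0086], [0, 0, 0.0086], [0, 0, 0.0086]], "delta_pos": [[0.08, -0.2, 0], [0.08, -0.3, 0], [0.08, -0.4, 0], [0.08, -0.4, 0], [0.08, -0.4, 0], [0.08, -0.4, 0], [0.08, -0.4, 0], [0.08, -0.4, 0], [0.08, -0.4, 0], [0.08, -0.4, 0], [0.05, -0.4, 0], [0.05, -0.4, 0], [0.05, -0.4, 0], [0.05, -0.4, 0], [0.05, -0.4, 0], [0.05, -0.4, 0], [0.05, -0.4, 0], [0.05, -0.4, 0], [0.05, -0.4, 0], [0.05, -0.3, 0]], "gripper": [1, 1, 1, 1, 1, 1, 1, 1, 1, 1, 1, 1, 1, 1, 1, 1, 1, 1, 1, 1], "squeeze": 45}}

```text
time_s: 7.85
tool_pos: [0.481, 0.1149, 0.0479]
tool_rot: [180.0, 0.1, -177.6]
force: [2.8, 4.8, -1.0]
grip_width: 0.0157
grasp_force: 45.2
```

Run:
```python
from m import *
o=telemetry.get_obs(); print({k:np.round(o[k],4).tolist() for k in('time_s','tool_pos','tool_rot','force','wrist_torque','grip_width','grasp_force')})
P=[eyes.read_camera(n) for n in('top','side')]
for q in ([P[0]],[P[1]],P): print(fit_tray(q,[.485,.0,.042]))
save(P[1],'s2.png',(190,100,390,260),4)
```

```text
{'time_s': 7.85, 'tool_pos': [0.481, 0.1149, 0.0479], 'tool_rot': [179.9568, 0.1215, -177.6361], 'force': [2.7657, 4.7693, -1.0045], 'wrist_torque': [1.0785, -0.497, 0.5739], 'grip_width': 0.0157, 'grasp_force': 45.1893}
(array([ 0.48942592, -0.00893838,  0.06330025]), np.float64(752.076416015625))
(array([ 0.48860476, -0.00498037,  0.04402763]), np.float64(343.8799743652344))
(array([ 0.48806169, -0.00739894,  0.04920629]), np.float64(1106.848876953125))
```

View pics/s2.png

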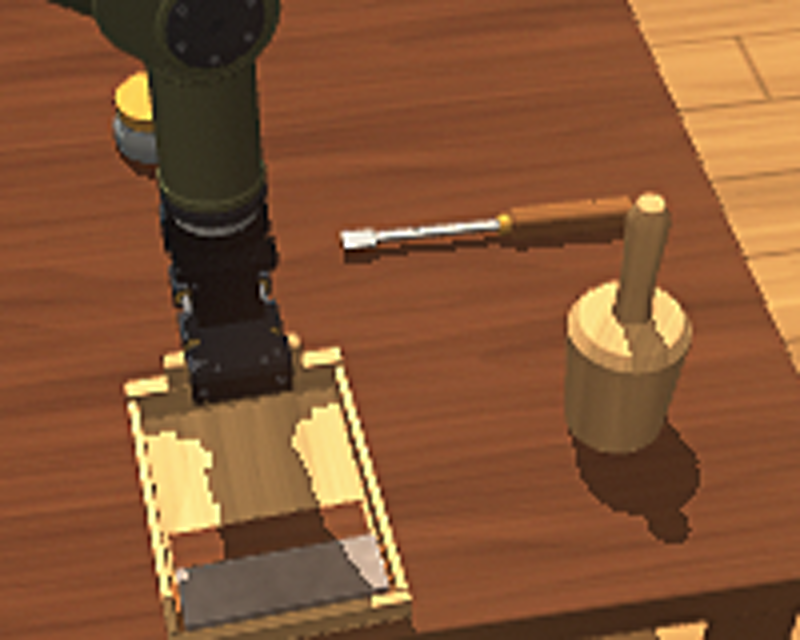

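The tray turned with the grip: yaw is about 2.5°, and its nose is right at the bench end (row ~630 in the crop). The tool's −y axis now runs along the bay, so I slide on with the grip held down.

Emit:
{"op": "drive_tool", "data": {"angular": [[0, 0, 0], [0, 0, 0], [0, 0, 0], [0, 0, 0], [0, 0, 0], [0, 0, 0], [0, 0, 0], [0, 0, 0], [0, 0, 0], [0, 0, 0], [0, 0, 0], [0, 0, 0], [0, 0, 0], [0, 0, 0], [0, 0, 0], [0, 0, 0], [0, 0, 0], [0, 0, 0], [0, 0, 0], [0, 0, 0]], "delta_pos": [[0, -0.3, 0], [0, -0.35, 0], [0, -0.35, 0], [0, -0.35, 0], [0, -0.35, 0], [0, -0.35, 0], [0, -0.35, 0], [0, -0.35, 0], [0, -0.35, 0], [0, -0.35, 0], [0, -0.35, 0], [0, -0.35, 0], [0, -0.35, 0], [0, -0.35, 0], [0, -0.35, 0], [0, -0.35, 0], [0, -0.35, 0], [0, -0.35, 0], [0, -0.35, 0], [0, -0.3, 0]], "gripper": [1, 1, 1, 1, 1, 1, 1, 1, 1, 1, 1, 1, 1, 1, 1, 1, 1, 1, 1, 1]}}

```text
time_s: 10.15
tool_pos: [0.482, 0.0477, 0.0478]
tool_rot: [179.8, -0.1, -177.7]
force: [0.4, 8.9, 2.3]
grip_width: 0.0157
grasp_force: 45.0
```

Emit:
{"op": "drive_tool", "data": {"angular": [[0, 0, 0], [0, 0, 0], [0, 0, 0], [0, 0, 0], [0, 0, 0], [0, 0, 0], [0, 0, 0], [0, 0, 0], [0, 0, 0], [0, 0, 0]], "delta_pos": [[0, -0.35, 0], [0, -0.35, 0], [0, -0.35, 0], [0, -0.35, 0], [0, -0.35, 0], [0, -0.35, 0], [0, -0.35, 0], [0, -0.35, 0], [0, -0.35, 0], [0, -0.35, 0]], "gripper": [1, 1, 1, 1, 1, 1, 1, 1, 1, 1]}}

```text
time_s: 11.15
tool_pos: [0.4838, 0.0137, 0.0481]
tool_rot: [179.7, -0.1, -177.7]
force: [-0.4, 10.1, 4.7]
grip_width: 0.0161
grasp_force: 45.0
```

Run:
```python
from m import *
o=telemetry.get_obs(); print({k:np.round(o[k],4).tolist() for k in('time_s','tool_pos','tool_rot','force','wrist_torque','grip_width','grasp_force')})
P=[eyes.read_camera(n) for n in('top','side')]
for q in ([P[0]],[P[1]],P): print(fit_tray(q,[.49,-.11,.042]))
save(P[0],'t3.png',(240,160,440,280),4)
```

```text
{'time_s': 11.15, 'tool_pos': [0.4838, 0.0137, 0.0481], 'tool_rot': [179.7202, -0.065, -177.6967], 'force': [-0.4084, 10.1157, 4.7302], 'wrist_torque': [2.1687, 0.0398, 0.0356], 'grip_width': 0.0161, 'grasp_force': 44.9934}
(array([ 0.4902131 , -0.10839123,  0.03548577]), np.float64(1042.2767333984375))
(array([ 0.48915784, -0.10415009,  0.04147125]), np.float64(443.0244445800781))
(array([ 0.48899991, -0.10519052,  0.02692087]), np.float64(1515.232177734375))
```

View pics/t3.png

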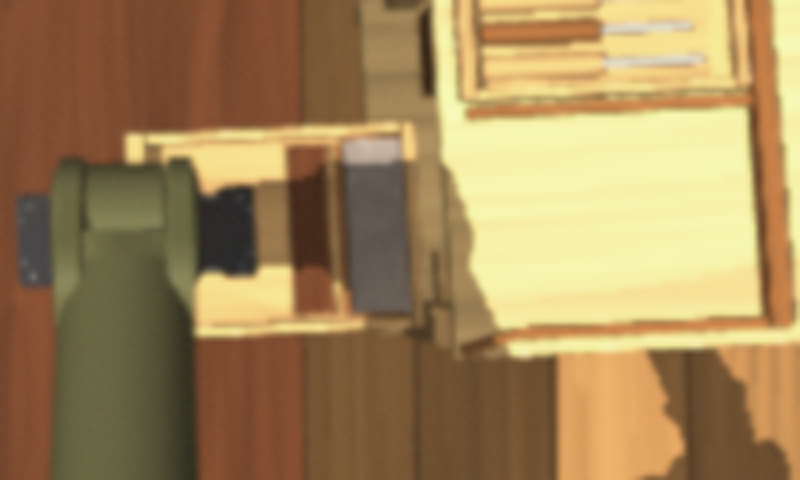

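No sag so far: z is up only 0.4 mm and the pitch is 0.3°. But the drag moment already makes the grip hold down about 5 N, and that will grow. So the wrist should carry the moment rather than lever on the bench's end. I'll grip tighter and pitch the nose slightly up.

Emit:
{"op": "drive_tool", "data": {"angular": [[0, 0, 0], [0, 0, 0], [0.003, 0, 0], [0.003, 0, 0], [0.003, 0, 0], [0.003, 0, 0], [0, 0, 0]], "delta_pos": [[0, 0, 0], [0, 0, 0], [0, 0, 0], [0, 0, 0], [0, 0, 0], [0, 0, 0], [0, 0, 0]], "gripper": [1, 1, 1, 1, 1, 1, 1], "squeeze": 60}}

```text
time_s: 12.15
tool_pos: [0.4836, 0.0127, 0.0476]
tool_rot: [-179.5, -0.1, -177.7]
force: [-0.9, 5.8, 0.3]
grip_width: 0.0156
grasp_force: 60.2
```

```bash
cat > st.py <<'E'
from m import *
o=telemetry.get_obs(); print({k:np.round(o[k],4).tolist() for k in('time_s','tool_pos','tool_rot','force','wrist_torque','grip_width','grasp_force')})
E
python3 st.py
```

```text
{'time_s': 12.15, 'tool_pos': [0.4836, 0.0127, 0.0476], 'tool_rot': [-179.513, -0.0812, -177.7431], 'force': [-0.8512, 5.8132, 0.2942], 'wrist_torque': [2.0661, -0.2137, 0.1132], 'grip_width': 0.0156, 'grasp_force': 60.1974}
```

That worked: the grip's hold-down went from 4.7 to 0.3 N, with the wrist carrying the moment at a tilt under 0.5°. Next I go on to the cart's mouth.

Emit:
{"op": "drive_tool", "data": {"angular": [[0.0006, 0, 0], [0.0006, 0, 0], [0.0006, 0, 0], [0.0006, 0, 0], [0.0006, 0, 0], [0.0006, 0, 0], [0.0006, 0, 0], [0.0006, 0, 0], [0, 0, 0], [0, 0, 0]], "delta_pos": [[0, -0.3, 0], [0, -0.3, 0], [0, -0.3, 0], [0, -0.3, 0], [0, -0.3, 0], [0, -0.3, 0], [0, -0.3, 0], [0, -0.3, 0], [0, -0.3, 0], [0, -0.2, 0]], "gripper": [1, 1, 1, 1, 1, 1, 1, 1, 1, 1]}}

```text
time_s: 13.15
tool_pos: [0.484, -0.0164, 0.0476]
tool_rot: [-179.3, -0.2, -177.8]
force: [0.5, 7.1, -0.5]
grip_width: 0.0157
grasp_force: 60.4
```

```bash
cat >> st.py <<'E'
import sys
P=[eyes.read_camera(n) for n in('top','side')]
y=o['tool_pos'][1]-.117
for q in ([P[0]],[P[1]]): print(np.round(fit_tray(q,[.4957-(y+.258)*.042,y,.042])[0],4))
print('bay x here',round(.4957-(y+.258)*.042,4))
if len(sys.argv)>1: save(P[1],sys.argv[1]+'.png',(200,190,400,340),4)
E
python3 st.py s4
```

```text
{'time_s': 13.15, 'tool_pos': [0.484, -0.0164, 0.0476], 'tool_rot': [-179.2718, -0.1647, -177.7929], 'force': [0.4582, 7.1199, -0.547], 'wrist_torque': [2.456, -0.1092, 0.0676], 'grip_width': 0.0157, 'grasp_force': 60.3974}
[ 0.4914 -0.1411  0.0383]
[ 0.4899 -0.1344  0.042 ]
bay x here 0.4905
```

View pics/s4.png

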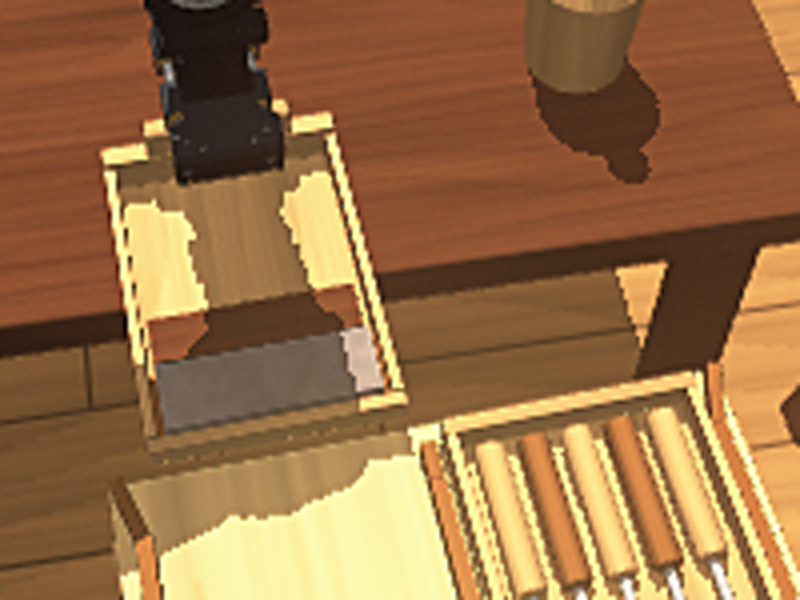

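The side view shows the tray's nose at (150–405, 400–460), level and centred just above the bay mouth (130–420, 440–480), and the fit agrees to about 1 mm. I'll push the ramp past the mouth and then lower the nose.

Emit:
{"op": "drive_tool", "data": {"angular": [[0.0006, 0, 0], [0.0006, 0, 0], [0.0006, 0, 0], [0.0006, 0, 0], [0.0006, 0, 0], [0, 0, 0], [0, 0, 0], [0, 0, 0], [0, 0, 0], [0, 0, 0], [0, 0, 0], [0, 0, 0]], "delta_pos": [[0, -0.3, 0], [0, -0.3, 0], [0, -0.3, 0], [0, -0.3, 0], [0, -0.3, 0], [0, -0.3, 0], [0, -0.3, 0], [0, -0.3, 0], [0, -0.3, 0], [0, -0.3, 0], [0, -0.3, 0], [0, -0.1, 0]], "gripper": [1, 1, 1, 1, 1, 1, 1, 1, 1, 1, 1, 1]}}

```text
time_s: 14.55
tool_pos: [0.486, -0.0537, 0.0481]
tool_rot: [-178.8, -0.1, -177.8]
force: [0.4, -0.8, -9.2]
grip_width: 0.0157
grasp_force: 61.0
```

```bash
python3 st.py
```

```text
{'time_s': 14.55, 'tool_pos': [0.486, -0.0537, 0.0481], 'tool_rot': [-178.8255, -0.0893, -177.7812], 'force': [0.385, -0.8285, -9.1777], 'wrist_torque': [1.5837, 0.0317, -0.0214], 'grip_width': 0.0157, 'grasp_force': 61.0025}
[ 0.4924 -0.1758  0.0282]
[ 0.4905 -0.1715  0.0481]
bay x here 0.492
```

The wrist now carries the whole tray (fz ≈ −9 N) with the nose 38 mm past the mouth, so I'll pitch the nose gently down onto the cart.

Emit:
{"op": "drive_tool", "data": {"angular": [[-0.003, 0, 0], [-0.003, 0, 0], [-0.003, 0, 0], [-0.003, 0, 0], [-0.003, 0, 0], [-0.002, 0, 0], [-0.002, 0, 0], [0, 0, 0]], "delta_pos": [[0, 0, 0], [0, 0, 0], [0, 0, 0], [0, 0, 0], [0, 0, 0], [0, 0, 0], [0, 0, 0], [0, 0, 0]], "gripper": [1, 1, 1, 1, 1, 1, 1, 1]}}

```text
time_s: 15.55
tool_pos: [0.4868, -0.0526, 0.0488]
tool_rot: [-180.0, -0.0, -177.7]
force: [-3.1, 0.6, -4.7]
grip_width: 0.0156
grasp_force: 60.6
```

```bash
python3 st.py
```

```text
{'time_s': 15.55, 'tool_pos': [0.4868, -0.0526, 0.0488], 'tool_rot': [-179.9611, -0.0005, -177.7025], 'force': [-3.0513, 0.5505, -4.6813], 'wrist_torque': [1.3242, 0.4481, -0.0545], 'grip_width': 0.0156, 'grasp_force': 60.5854}
[ 0.4925 -0.1737  0.0197]
[ 0.4931 -0.1728  0.0275]
bay x here 0.492
```

Emit:
{"op": "drive_tool", "data": {"angular": [[-0.003, 0, 0], [-0.003, 0, 0], [-0.002, 0, 0], [0, 0, 0], [0, 0, 0]], "delta_pos": [[0, 0, 0.03], [0, 0, 0.03], [0, 0, 0.03], [0, 0, 0.03], [0, 0, 0]], "gripper": [1, 1, 1, 1, 1], "squeeze": 40}}

```text
time_s: 16.25
tool_pos: [0.487, -0.0525, 0.0487]
tool_rot: [179.6, -0.0, -177.7]
force: [-7.4, 1.8, 8.1]
grip_width: 0.0158
grasp_force: 40.0
```

```bash
python3 st.py s5
```

```text
{'time_s': 16.25, 'tool_pos': [0.487, -0.0525, 0.0487], 'tool_rot': [179.5699, -0.0185, -177.6571], 'force': [-7.4406, 1.8269, 8.0597], 'wrist_torque': [0.5682, 1.5716, -0.07], 'grip_width': 0.0158, 'grasp_force': 39.991}
[ 0.4952 -0.1769  0.0121]
[ 0.4914 -0.1696  0.0351]
bay x here 0.492
```

View pics/s5.png

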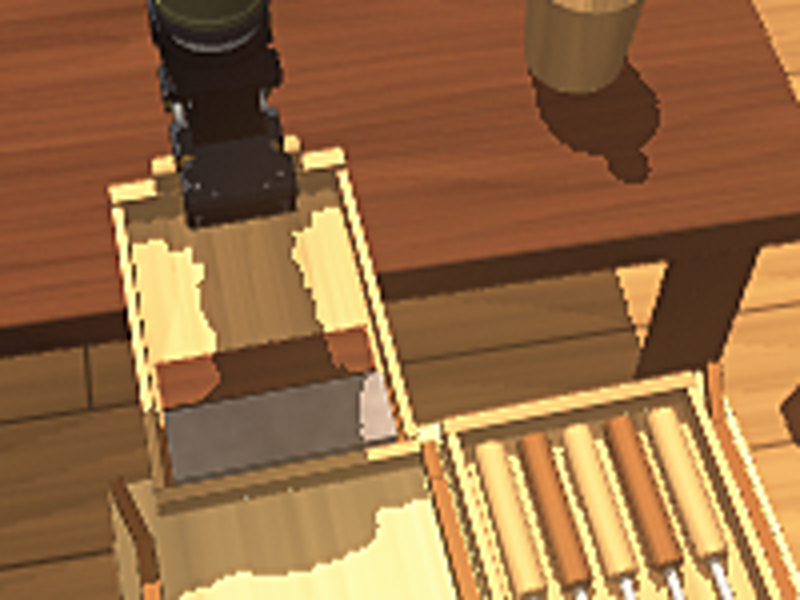

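The side view shows the nose in the bay mouth. Its right front corner at (420, 450) is close to the divider's start, and the side force (fx −7 N) says it rubs there. I'll ease off, and measure the tray's walls against the bay.

Emit:
{"op": "drive_tool", "data": {"angular": [[0, 0, 0], [0, 0, 0], [0, 0, 0], [0, 0, 0]], "delta_pos": [[0.03, 0, -0.03], [0.04, 0, -0.03], [0.04, 0, -0.02], [0, 0, 0]], "gripper": [1, 1, 1, 1]}}

```text
time_s: 16.85
tool_pos: [0.4869, -0.0527, 0.049]
tool_rot: [179.6, 0.1, -177.7]
force: [-1.6, 0.4, 4.9]
grip_width: 0.0158
grasp_force: 40.1
```

```bash
cat > wl.py <<'E'
from m import *
o=telemetry.get_obs(); print({k:np.round(o[k],4).tolist() for k in('time_s','tool_pos','tool_rot','force','wrist_torque','grip_width','grasp_force')})
y0=o['tool_pos'][1]-.117; x0=.4957-(y0+.258)*.042
for n in('side','top'):
    p=eyes.read_camera(n)
    for s in(-1,1):
        for zz,nm in((.034,'wall'),):
            a,b=[proj(p,T(np.array([[s*.088,l,zz]]),x0,y0,.042)[0]) for l in(.08,-.11)]
            a,b,c=edge(p,a,b,25,4); A,B=ray(p,a,zz),ray(p,b,zz-.002)
            f=lambda X:(X[0]-(.4957-(X[1]+.258)*.042))*1000
            print(n,'RL'[s<0],c,'offset from bay line mm back/front',round(f(A)-s*88.08,1),round(f(B)-s*88.08,1))
E
python3 wl.py
```

```text
{'time_s': 16.85, 'tool_pos': [0.4869, -0.0527, 0.049], 'tool_rot': [179.6006, 0.1397, -177.6827], 'force': [-1.5809, 0.4232, 4.9497], 'wrist_torque': [0.5904, 0.5712, -0.0484], 'grip_width': 0.0158, 'grasp_force': 40.0705}
side L 11 offset from bay line mm back/front 2.2 1.1
side R 12 offset from bay line mm back/front 2.0 -9.2
top L 17 offset from bay line mm back/front -0.1 -0.6
top R 16 offset from bay line mm back/front 2.4 0.4
```

The lateral force is gone and the offset from the bay line is about 1 mm or less. I'll advance gently with a little less down-force.

Emit:
{"op": "drive_tool", "data": {"angular": [[0, 0, 0], [0, 0, 0], [0, 0, 0], [0, 0, 0], [0, 0, 0], [0, 0, 0], [0, 0, 0], [0, 0, 0]], "delta_pos": [[0, -0.1, -0.02], [0, -0.2, -0.01], [0, -0.2, 0], [0, -0.2, 0], [0, -0.2, 0], [0, -0.2, 0], [0, -0.2, 0], [0, -0.2, 0]], "gripper": [1, 1, 1, 1, 1, 1, 1, 1]}}

```text
time_s: 17.75
tool_pos: [0.4882, -0.0629, 0.0493]
tool_rot: [179.3, 0.2, -177.5]
force: [-0.1, 9.2, 6.4]
grip_width: 0.0158
grasp_force: 40.1
```

```bash
python3 wl.py
```

```text
{'time_s': 17.75, 'tool_pos': [0.4882, -0.0629, 0.0493], 'tool_rot': [179.2764, 0.1914, -177.5472], 'force': [-0.1347, 9.1858, 6.396], 'wrist_torque': [2.8549, 0.2541, -0.0661], 'grip_width': 0.0158, 'grasp_force': 40.1301}
side L 14 offset from bay line mm back/front 2.0 3.2
side R 10 offset from bay line mm back/front -6.4 -5.8
top L 13 offset from bay line mm back/front 1.1 2.0
top R 14 offset from bay line mm back/front 3.7 0.7
```

Emit:
{"op": "drive_tool", "data": {"angular": [[-0.001, 0, 0], [-0.001, 0, 0], [-0.001, 0, 0], [-0.001, 0, 0], [0, 0, 0], [0, 0, 0], [0, 0, 0], [0, 0, 0], [0, 0, 0], [0, 0, 0]], "delta_pos": [[0.02, 0, -0.02], [0.02, 0, -0.02], [0.02, -0.1, -0.02], [0, -0.2, 0], [0, -0.2, 0], [0, -0.2, 0], [0, -0.2, 0], [0, -0.2, 0], [0, -0.2, 0], [0, -0.2, 0]], "gripper": [1, 1, 1, 1, 1, 1, 1, 1, 1, 1]}}

```text
time_s: 18.85
tool_pos: [0.4874, -0.0798, 0.0489]
tool_rot: [179.2, 0.1, -177.6]
force: [-0.0, 5.6, 2.0]
grip_width: 0.0159
grasp_force: 40.0
```

```bash
python3 wl.py
```

```text
{'time_s': 18.85, 'tool_pos': [0.4874, -0.0798, 0.0489], 'tool_rot': [179.1955, 0.1002, -177.5827], 'force': [-0.003, 5.5745, 1.9692], 'wrist_torque': [1.8386, 0.0574, -0.0587], 'grip_width': 0.0159, 'grasp_force': 40.0306}
side L 15 offset from bay line mm back/front 0.7 0.7
side R 7 offset from bay line mm back/front 1.4 -8.2
top L 11 offset from bay line mm back/front 1.7 -2.8
top R 13 offset from bay line mm back/front 3.6 -7.6
```

It slides freely at 5.6 N drag and 0.8° slope, which puts the cart about 2.5 mm lower. I'll go on to just before the back end leaves the bench.

Emit:
{"op": "drive_tool", "data": {"angular": [[0, 0, 0], [0, 0, 0], [0, 0, 0], [0, 0, 0], [0, 0, 0], [0, 0, 0], [0, 0, 0], [0, 0, 0], [0, 0, 0], [0, 0, 0], [0, 0, 0], [0, 0, 0]], "delta_pos": [[-0.02, -0.25, 0.005], [-0.02, -0.25, 0.005], [-0.01, -0.25, 0.005], [0, -0.25, 0.005], [0, -0.25, 0.005], [0, -0.25, 0.005], [0, -0.25, 0.005], [0, -0.25, 0.005], [0, -0.25, 0.005], [0, -0.25, 0.005], [0, -0.25, 0.005], [0, -0.25, 0.005]], "gripper": [1, 1, 1, 1, 1, 1, 1, 1, 1, 1, 1, 1]}}

```text
time_s: 20.15
tool_pos: [0.4893, -0.1093, 0.0481]
tool_rot: [179.2, 0.1, -177.5]
force: [0.2, 8.0, 1.8]
grip_width: 0.0156
grasp_force: 40.0
```

```bash
python3 wl.py
```

```text
{'time_s': 20.15, 'tool_pos': [0.4893, -0.1093, 0.0481], 'tool_rot': [179.1735, 0.1015, -177.5469], 'force': [0.2086, 8.015, 1.7589], 'wrist_torque': [1.7901, 0.1736, -0.049], 'grip_width': 0.0156, 'grasp_force': 39.9748}
side L 14 offset from bay line mm back/front 1.0 1.7
side R 11 offset from bay line mm back/front 1.2 -8.6
top L 6 offset from bay line mm back/front 4.1 -6.1
top R 17 offset from bay line mm back/front 1.7 0.9
```

Emit:
{"op": "drive_tool", "data": {"angular": [[0, 0, 0], [0, 0, 0], [0, 0, 0], [0, 0, 0], [0, 0, 0], [0, 0, 0], [0, 0, 0], [0, 0, 0]], "delta_pos": [[0, -0.25, 0.005], [0, -0.25, 0.005], [0, -0.25, 0.005], [0, -0.25, 0.005], [0, -0.25, 0.005], [0, -0.25, 0.005], [0, -0.25, 0.005], [0, -0.25, 0.005]], "gripper": [1, 1, 1, 1, 1, 1, 1, 1]}}

```text
time_s: 21.05
tool_pos: [0.4905, -0.1289, 0.0477]
tool_rot: [179.1, 0.1, -177.5]
force: [-0.4, 9.7, 5.6]
grip_width: 0.0156
grasp_force: 40.0
```

```bash
python3 st.py s6
```

```text
{'time_s': 21.05, 'tool_pos': [0.4905, -0.1289, 0.0477], 'tool_rot': [179.1465, 0.1196, -177.5167], 'force': [-0.4327, 9.6607, 5.5753], 'wrist_torque': [1.9496, 0.2023, 0.0141], 'grip_width': 0.0156, 'grasp_force': 39.9716}
[ 0.4992 -0.2468  0.0178]
[ 0.4958 -0.2498  0.0466]
bay x here 0.4952
```

View pics/s6.png

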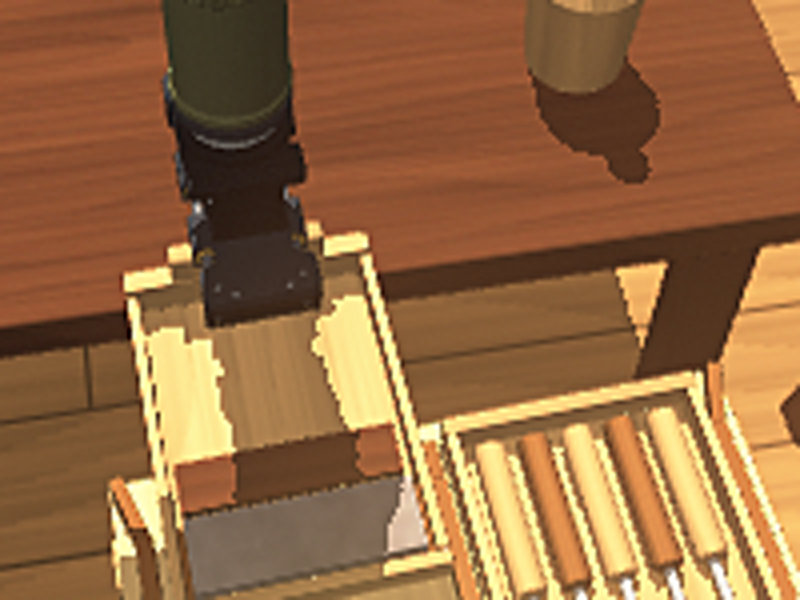

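The tray lies between the strips with even gaps, its back end at the bench edge. Now I take the back end off the bench while holding height, then level and lower it.

Emit:
{"op": "drive_tool", "data": {"angular": [[0, 0, 0], [0, 0, 0], [0, 0, 0], [0, 0, 0], [0, 0, 0], [0, 0, 0], [0, 0, 0], [0, 0, 0], [0, 0, 0]], "delta_pos": [[0, -0.25, -0.01], [0, -0.25, -0.01], [0, -0.25, -0.01], [0, -0.25, -0.01], [0, -0.25, 0], [0, -0.25, 0], [0, -0.2, 0], [0, -0.2, 0], [0, 0, 0]], "gripper": [1, 1, 1, 1, 1, 1, 1, 1, 1]}}

```text
time_s: 22.15
tool_pos: [0.4904, -0.1494, 0.0471]
tool_rot: [179.3, 0.0, -177.5]
force: [0.4, 5.9, -0.3]
grip_width: 0.0158
grasp_force: 40.0
```

Emit:
{"op": "drive_tool", "data": {"angular": [[0.002, 0, 0], [0.002, 0, 0], [0.002, 0, 0], [0, 0, 0]], "delta_pos": [[0, 0, 0.03], [0, 0, 0.03], [0, 0, 0.03], [0, 0, 0]], "gripper": [1, 1, 1, 1]}}

```text
time_s: 22.55
tool_pos: [0.4904, -0.1491, 0.046]
tool_rot: [179.6, 0.0, -177.5]
force: [0.7, 5.8, -1.0]
grip_width: 0.0158
grasp_force: 40.0
```

Emit:
{"op": "drive_tool", "data": {"angular": [[0.002, 0, 0], [0.002, 0, 0], [0.001, 0, 0], [0, 0, 0]], "delta_pos": [[0, 0, 0.03], [0, 0, 0.03], [0, 0, 0.02], [0, 0, 0]], "gripper": [1, 1, 1, 1]}}

```text
time_s: 22.95
tool_pos: [0.4904, -0.1489, 0.0452]
tool_rot: [179.9, 0.0, -177.5]
force: [0.2, 6.7, -0.4]
grip_width: 0.0156
grasp_force: 40.0
```

```bash
python3 st.py
```

```text
{'time_s': 22.95, 'tool_pos': [0.4904, -0.1489, 0.0452], 'tool_rot': [179.8791, 0.0359, -177.5342], 'force': [0.154, 6.6778, -0.3929], 'wrist_torque': [1.3623, -0.0555, 0.09], 'grip_width': 0.0156, 'grasp_force': 39.972}
[ 0.4988 -0.2704  0.0631]
[ 0.4973 -0.2686  0.03  ]
bay x here 0.496
```

Emit:
{"op": "drive_tool", "data": {"angular": [[0, 0, 0], [0, 0, 0], [0, 0, 0], [0, 0, 0], [0, 0, 0], [0, 0, 0], [0, 0, 0], [0, 0, 0], [0, 0, 0], [0, 0, 0], [0, 0, 0], [0, 0, 0], [0, 0, 0], [0, 0, 0], [0, 0, 0], [0, 0, 0], [0, 0, 0], [0, 0, 0], [0, 0, 0], [0, 0, 0]], "delta_pos": [[-0.02, -0.2, 0.01], [-0.02, -0.3, 0.01], [0, -0.3, 0], [0, -0.3, 0], [0, -0.3, 0], [0, -0.3, 0], [0, -0.3, 0], [0, -0.3, 0], [0, -0.3, 0], [0, -0.3, 0], [0, -0.3, 0], [0, -0.3, 0], [0, -0.3, 0], [0, -0.3, 0], [0, -0.3, 0], [0, -0.3, 0], [0, -0.3, 0], [0, -0.3, 0], [0, -0.3, 0], [0, -0.3, 0]], "gripper": [1, 1, 1, 1, 1, 1, 1, 1, 1, 1, 1, 1, 1, 1, 1, 1, 1, 1, 1, 1]}}

```text
time_s: 25.15
tool_pos: [0.493, -0.2077, 0.0448]
tool_rot: [179.8, -0.0, -177.5]
force: [-0.7, 6.2, 0.4]
grip_width: 0.0157
grasp_force: 40.0
```

```bash
python3 wl.py
```

```text
{'time_s': 25.15, 'tool_pos': [0.493, -0.2077, 0.0448], 'tool_rot': [179.8406, -0.0123, -177.5273], 'force': [-0.7032, 6.2089, 0.3571], 'wrist_torque': [1.2908, 0.064, 0.005], 'grip_width': 0.0157, 'grasp_force': 39.9812}
side L 11 offset from bay line mm back/front 1.0 -5.6
side R 17 offset from bay line mm back/front -7.8 -6.7
top L 9 offset from bay line mm back/front -5.6 -1.6
top R 12 offset from bay line mm back/front 0.3 1.2
```

Emit:
{"op": "drive_tool", "data": {"angular": [[0, 0, 0], [0, 0, 0], [0, 0, 0], [0, 0, 0], [0, 0, 0], [0, 0, 0], [0, 0, 0], [0, 0, 0], [0, 0, 0], [0, 0, 0], [0, 0, 0], [0, 0, 0], [0, 0, 0], [0, 0, 0], [0, 0, 0], [0, 0, 0], [0, 0, 0], [0, 0, 0], [0, 0, 0], [0, 0, 0]], "delta_pos": [[0, -0.3, 0], [0, -0.35, 0], [0, -0.35, 0], [0, -0.35, 0], [0, -0.35, 0], [0, -0.35, 0], [0, -0.35, 0], [0, -0.35, 0], [0, -0.35, 0], [0, -0.35, 0], [0, -0.35, 0], [0, -0.35, 0], [0, -0.35, 0], [0, -0.35, 0], [0, -0.35, 0], [0, -0.35, 0], [0, -0.3, 0], [0, -0.25, 0], [0, -0.2, 0], [0, -0.1, 0]], "gripper": [1, 1, 1, 1, 1, 1, 1, 1, 1, 1, 1, 1, 1, 1, 1, 1, 1, 1, 1, 1]}}

```text
time_s: 27.25
tool_pos: [0.4956, -0.2717, 0.0447]
tool_rot: [179.8, -0.0, -177.5]
force: [-0.5, 7.1, 0.6]
grip_width: 0.0154
grasp_force: 40.0
```

```bash
python3 st.py
```

```text
{'time_s': 27.25, 'tool_pos': [0.4956, -0.2717, 0.0447], 'tool_rot': [179.8264, -0.0311, -177.5363], 'force': [-0.5332, 7.1421, 0.6321], 'wrist_torque': [1.2813, 0.0724, 0.0525], 'grip_width': 0.0154, 'grasp_force': 39.992}
[ 0.5059 -0.3915  0.0113]
[ 0.5027 -0.3919  0.0343]
bay x here 0.5012
```

Emit:
{"op": "drive_tool", "data": {"angular": [[0, 0, 0], [0, 0, 0], [0, 0, 0], [0, 0, 0], [0, 0, 0], [0, 0, 0], [0, 0, 0], [0, 0, 0], [0, 0, 0], [0, 0, 0]], "delta_pos": [[0, -0.1, 0], [0, -0.1, 0], [0, -0.1, 0], [0, -0.1, 0], [0, -0.1, 0], [0, -0.1, 0], [0, -0.1, 0], [0, -0.1, 0], [0, -0.1, 0], [0, -0.1, 0]], "gripper": [1, 1, 1, 1, 1, 1, 1, 1, 1, 1]}}

```text
time_s: 28.45
tool_pos: [0.4961, -0.2814, 0.0447]
tool_rot: [179.8, -0.0, -177.5]
force: [-0.3, 7.2, 1.0]
grip_width: 0.0157
grasp_force: 40.0
```

Emit:
{"op": "drive_tool", "data": {"angular": [[0, 0, 0], [0, 0, 0], [0, 0, 0], [0, 0, 0]], "delta_pos": [[0, -0.05, 0], [0, -0.05, 0], [0, -0.05, 0], [0, -0.05, 0]], "gripper": [1, 1, 1, 1]}}

```text
time_s: 28.85
tool_pos: [0.4962, -0.2833, 0.0446]
tool_rot: [179.8, -0.0, -177.5]
force: [-0.4, 6.0, 0.2]
grip_width: 0.0153
grasp_force: 40.0
```

Still sliding freely at 6–7 N, so I go on in small steps until the stop is felt.

Emit:
{"op": "drive_tool", "data": {"angular": [[0, 0, 0], [0, 0, 0], [0, 0, 0], [0, 0, 0]], "delta_pos": [[0, -0.05, 0], [0, -0.05, 0], [0, -0.05, 0], [0, -0.05, 0]], "gripper": [1, 1, 1, 1]}}

```text
time_s: 29.25
tool_pos: [0.4963, -0.2853, 0.0447]
tool_rot: [179.8, -0.0, -177.5]
force: [-0.4, 6.9, 1.0]
grip_width: 0.016
grasp_force: 40.0
```

Emit:
{"op": "drive_tool", "data": {"angular": [[0, 0, 0], [0, 0, 0], [0, 0, 0], [0, 0, 0]], "delta_pos": [[0, -0.05, 0], [0, -0.05, 0], [0, -0.05, 0], [0, 0, 0]], "gripper": [1, 1, 1, 1]}}

```text
time_s: 29.65
tool_pos: [0.4964, -0.2858, 0.0446]
tool_rot: [179.7, -0.1, -177.5]
force: [-1.1, 9.5, 1.1]
grip_width: 0.0156
grasp_force: 40.0
```

Contact with the stop is at y ≈ −0.2858, close to the expected −0.286. I'll press steadily up to about 10 N on top of the ~6.5 N of friction.

Emit:
{"op": "drive_tool", "data": {"angular": [[0, 0, 0], [0, 0, 0], [0, 0, 0]], "delta_pos": [[0, -0.05, 0], [0, -0.05, 0], [0, 0, 0]], "gripper": [1, 1, 1]}}

```text
time_s: 29.95
tool_pos: [0.4966, -0.2859, 0.0445]
tool_rot: [179.6, -0.1, -177.5]
force: [-1.0, 10.8, 2.4]
grip_width: 0.0158
grasp_force: 40.1
```

Emit:
{"op": "drive_tool", "data": {"angular": [[0, 0, 0], [0, 0, 0], [0, 0, 0]], "delta_pos": [[0, -0.05, 0], [0, 0, 0], [0, 0, 0]], "gripper": [1, 1, 1]}}

```text
time_s: 30.25
tool_pos: [0.4967, -0.286, 0.0445]
tool_rot: [179.6, -0.1, -177.5]
force: [-0.5, 11.5, 1.9]
grip_width: 0.0155
grasp_force: 40.1
```

Emit:
{"op": "drive_tool", "data": {"angular": [[0, 0, 0], [0, 0, 0], [0, 0, 0], [0, 0, 0], [0, 0, 0]], "delta_pos": [[0, -0.05, 0], [0, -0.05, 0], [0, -0.05, 0], [0, 0, 0], [0, 0, 0]], "gripper": [1, 1, 1, 1, 1]}}

```text
time_s: 30.75
tool_pos: [0.4969, -0.286, 0.0444]
tool_rot: [179.5, -0.1, -177.4]
force: [-1.1, 14.7, 4.2]
grip_width: 0.0157
grasp_force: 40.2
```

```bash
python3 st.py
```

```text
{'time_s': 30.75, 'tool_pos': [0.4969, -0.286, 0.0444], 'tool_rot': [179.4894, -0.0808, -177.4216], 'force': [-1.0998, 14.6872, 4.2005], 'wrist_torque': [2.5233, 0.1034, -0.1453], 'grip_width': 0.0157, 'grasp_force': 40.1786}
[ 0.5054 -0.4078  0.02  ]
[ 0.5017 -0.402   0.0496]
bay x here 0.5018
```

Emit:
{"op": "drive_tool", "data": {"angular": [[0, 0, 0], [0, 0, 0], [0, 0, 0], [0, 0, 0], [0, 0, 0]], "delta_pos": [[0, -0.05, 0], [0, 0, 0], [0, 0, 0], [0, 0, 0], [0, 0, 0]], "gripper": [1, 1, 1, 1, 1]}}

```text
time_s: 31.45
tool_pos: [0.4969, -0.286, 0.0443]
tool_rot: [179.4, -0.1, -177.4]
force: [-2.2, 15.4, 3.5]
grip_width: 0.0156
grasp_force: 40.2
```

Emit:
{"op": "drive_tool", "data": {"angular": [[0, 0, 0], [0, 0, 0], [0, 0, 0], [0, 0, 0], [0, 0, 0], [0, 0, 0]], "delta_pos": [[0, 0.08, 0], [0, 0.08, 0], [0, 0.08, 0], [0, 0.08, 0], [0, 0.08, 0], [0, 0, 0]], "gripper": [1, 1, 1, 1, 1, 1]}}

```text
time_s: 32.05
tool_pos: [0.4969, -0.286, 0.0445]
tool_rot: [179.8, 0.0, -177.5]
force: [1.5, 6.4, -0.9]
grip_width: 0.0155
grasp_force: 40.0
```

Pressed at about 9 N on the stop and held. Now I unload the rest and open slowly.

Emit:
{"op": "drive_tool", "data": {"angular": [[0, 0, 0], [0, 0, 0], [0, 0, 0], [0, 0, 0], [0, 0, 0]], "delta_pos": [[0, 0.06, 0], [0, 0.06, 0], [0, 0.06, 0], [0, 0.02, 0], [0, 0, 0]], "gripper": [1, 1, 1, 1, 1], "squeeze": 15}}

```text
time_s: 32.55
tool_pos: [0.4963, -0.2859, 0.0451]
tool_rot: [179.9, 0.0, -177.6]
force: [2.2, 5.6, -3.4]
grip_width: 0.0162
grasp_force: 15.0
```

Emit:
{"op": "drive_tool", "data": {"angular": [[0, 0, 0], [0, 0, 0], [0, 0, 0], [0, 0, 0], [0, 0, 0], [0, 0, 0], [0, 0, 0], [0, 0, 0]], "delta_pos": [[0, 0, 0], [0, 0, 0], [0, 0, 0], [0, 0, 0], [0, 0, 0], [0, 0, 0], [0, 0, 0], [0, 0, 0]], "gripper": [1.8, 2, 2.5, 3, 3.5, 4, 5, 5]}}

```text
time_s: 33.35
tool_pos: [0.4955, -0.2876, 0.0456]
tool_rot: [-180.0, 0.0, -177.7]
force: [0.0, -0.0, 0.2]
grip_width: 0.0467
grasp_force: 0.0
```

```bash
python3 st.py
```

```text
{'time_s': 33.35, 'tool_pos': [0.4955, -0.2876, 0.0456], 'tool_rot': [-179.9993, 0.0087, -177.7018], 'force': [0.004, -0.0404, 0.1575], 'wrist_torque': [-0.0076, -0.0059, -0.0087], 'grip_width': 0.0467, 'grasp_force': 0.0}
[ 0.5038 -0.4059  0.0406]
[ 0.5022 -0.4021  0.0578]
bay x here 0.5019
```

Emit:
{"op": "drive_tool", "data": {"angular": [[0, 0, 0], [0, 0, 0], [0, 0, 0], [0, 0, 0], [0, 0, 0], [0, 0, 0], [0, 0, 0], [0, 0, 0], [0, 0, 0], [0, 0, 0], [0, 0, 0], [0, 0, 0], [0, 0, 0], [0, 0, 0], [0, 0, 0]], "delta_pos": [[0, 0, -0.5], [0, 0, -1], [0, 0, -1.5], [0, 0, -2], [0, 0, -2], [0, 0, -2], [0, 0, -2], [0, 2, -2], [0, 3, -2], [0, 4, 0], [0, 4, 0], [0, 4, 0], [0, 4, 0], [0, 4, 0], [0, 2, 0]], "gripper": [5, 5, 5, 5, 5, 5, 5, 5, 5, 5, 5, 5, 5, 5, 5]}}

```text
time_s: 35.05
tool_pos: [0.4847, -0.0138, 0.1972]
tool_rot: [179.9, 0.1, -177.5]
force: [1.0, -0.3, 0.7]
grip_width: 0.0502
grasp_force: 0.0
```

Run:
```python
from m import *
o=telemetry.get_obs(); print({k:np.round(o[k],4).tolist() for k in('time_s','tool_pos','force')})
P=[eyes.read_camera(n) for n in('top','side')]
for q in ([P[0]],[P[1]],P): print(np.round(fit_tray(q,[.502,-.403,.042],-.0025)[0],4))
for p in P:
  for t in('mallet','wax_tin','gouge'):
    r=models.search_frame(p,t); print(t,np.round(r[0]['centre'],1) if r else None)
a=P[0]['pixels'][160:280,300:480]; b=P[1]['pixels'][260:420,200:380]
f=lambda i,s:cv2.resize(i[:,:,::-1],s,interpolation=cv2.INTER_CUBIC)
cv2.imwrite('pics/f7.png',np.hstack([f(a,(420,280)),f(b,(315,280))]))
```

```text
{'time_s': 35.05, 'tool_pos': [0.4847, -0.0138, 0.1972], 'force': [0.9842, -0.2884, 0.6808]}
[ 0.502  -0.4048  0.065 ]
[ 0.5021 -0.4014  0.0446]
[ 0.5025 -0.4011  0.0458]
mallet [262.3 131.2]
wax_tin [144.  231.9]
gouge [201.7 141.5]
mallet [348.9 187.3]
wax_tin [226.8 131.2]
gouge None
```

View pics/f7.png

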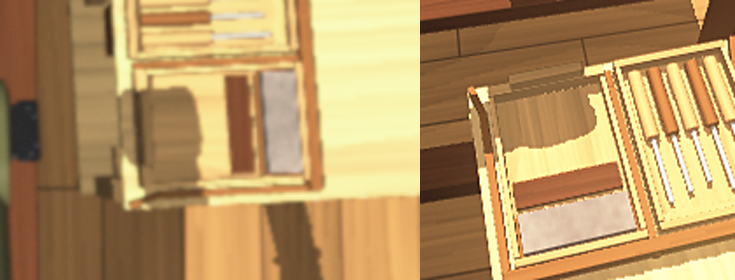

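The tray lies flat between the strips with its nose on the end stop. It stayed at the contact position during unloading, and the mallet, wax tin and gouge are where they were. I'm handing in.

```bash
python3 -c "
from cell import env
print(env.sign_off())"
```

```text
the job is handed in; nothing more can be done
None
```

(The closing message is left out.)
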